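# Clamp the lamp pot, fit its bayonet lid and hold it half-way to the lock

## Task

Swing the toggle clamp over centre so that it comes down fully onto the ear of the grey lamp pot. Then take the black bayonet lid from the bench, put it into the top of the pot with its lugs through the two notches, turn it clockwise half-way to the lock (45 degrees of its quarter turn, well before it clicks) and finish while holding it there: do not let go, as the pot's spring would turn it back. Leave the relay, tape, bulb and projector unit where they are.

Things in the scene. Friction and masses are not known exactly. Their poses are not given: they have to be found in the camera images.
- fixture: Fixed dark steel base plate on the bench, 100 mm (its x) by 210 mm (its y, from y = -50 to +160) and 12 mm thick. Origin on the bench under the axis of the nest that the pot stands in; its +y points from the nest to the clamp. Short steel blocks round the pot and beside its ear keep the pot from sliding or turning.
- clamp_arm (a joint): Toggle clamp arm angle, rad. 0 = level, its pad on the pot's ear; 1.57 = upright; it starts at 1.9 to 2.05, leaning back from the pot on its stop. It hinges about the fixture's x axis through point clamp_hinge and, closed, points to the pot (-y). Its weight (0.35 kg, in the bar end) keeps it open beyond upright and, once pushed over centre, swings it down onto the ear slowly, damped.
- clamp_hinge (a point): Point on the clamp's hinge axis, 130 mm from the pot's axis along the fixture's +y and 30 mm above the bench; does not move.
- clamp_bar (a point): Middle of the black cross-bar at the arm's free end: 13 mm thick, 56 mm long, parallel to the hinge. At joint value q it is 75 cos q - 6 sin q mm towards the pot from the hinge and 75 sin q + 6 cos q mm above it. Push it from behind towards the pot, past upright.
- pot: Round grey lamp pot, 0.4 kg, loose in the fixture's nest, its axes parallel to the fixture's: 76 mm outside, 50 mm high, open on top. Origin at the centre of its underside, 12 mm above the bench. At its foot a flat ear 24 mm wide, 8 mm thick, reaches 71 mm along +y. Under the rim a lip 6 mm thick leaves a 52 mm opening; two notches in it, 64 mm tip to tip, 11 mm wide, lie at +x and -x.
- pot_half (a point): Point on the pot's axis at the rim's top; its x axis shows where the lid's x must end: 45 degrees clockwise from above from the pot's x. A stop blocks turning anticlockwise from the notches; clockwise the lugs run under the lip against a spring (0.02 Nm at first, 0.07 Nm at half-way), meet a spring catch at 67 degrees and are locked past about 90.
- pot_lock (a point): The same point with its x axis 90 degrees clockwise from the pot's x axis: the locked direction, not to be reached.
- lid: Black bayonet lid, 0.1 kg, upright on the bench. Origin at its underside's centre. Plug 48 mm wide, 14 high; disc 76 mm wide, z 14 to 19; grip bar 44 mm along x, 16 wide, z 19 to 42, to pinch across. Two lugs 7 mm wide, 6 high at the plug's foot reach 30 mm from the axis at +x and -x, under the bar's ends (white marks). Either way round fits. Seated on the rim its origin is 36 mm above the pot's.
- relay: Small black relay, 30x28x37 mm, a bystander; origin under its centre.
- tape: Roll of black tape, 62 mm wide, 19 mm high, lying flat, a bystander; origin under its centre.
- bulb: Halogen bulb on its collar, 32x32x46 mm, a bystander; origin under its centre.
- projector: Pale grey round lamp projector unit with a glass dome, 68x70x72 mm, a bystander; origin under its centre.

How it is judged:
On the way, in this order (a step that is already met when the one before it is completed fails the run):
1. the clamp arm has swung over centre onto the pot's ear (value of joint clamp_arm below 0.12 rad), for 0.3 s.
2. the lid sits in the pot with its lugs through the notches, the clamp still shut (z of lid in the frame of pot between 0.032 and 0.0395 m and horizontal distance between lid and pot below 0.004 m and value of joint clamp_arm below 0.12 rad), for 0.1 s.
At the end, for the whole second after the job is handed in: Clamp shut on the ear (joint below 0.12 rad); lid in the pot (origin under 39.5 mm above the pot's, within 4 mm of its axis, upright within 0.08 rad), turned 45 degrees clockwise from the notches within 10 degrees, and gripped by the fingers with over 2 N (all of step 2 and angle between the x axis of lid and the x axis of pot_half, either way round below 0.175 rad and angle between lid's own z axis and vertical below 0.08 rad and contact force between the fingers and lid above 2 N); the arm keeps its last pose, push and grip.
It fails at once if the lid is turned on into its lock (z of lid in the frame of pot between 0.032 and 0.0395 m and horizontal distance between lid and pot below 0.004 m and angle between the x axis of lid and the x axis of pot_lock, either way round below 0.33 rad).
It fails at once if the pot is lifted or pushed out of its nest (distance of pot from where it was at the start of the episode above 0.012 m).
It fails at once if the relay, tape, bulb or projector unit is knocked more than 30 mm away (distance of any of relay, tape, bulb, projector from where it was at the start of the episode above 0.03 m).
It also fails if it takes over 48 s, if anything falls off the work surface, if the arm or the gripper's body presses on something with over 40 N, if the wrist force passes 120 N, or if a joint passes its speed limit or range.

## Robot

A 7-joint arm with a two-finger parallel gripper is mounted at the origin on a cart in front of the work surface, level with it; the furniture and walls round the work are solid. World frame = base frame: x ahead of the robot, y to its left, z up, the work surface at z = 0. Lengths are in m, angles in rad, forces in N, time in s.
With the tool pointing down it reaches from about 0.425 to 0.925 m from the base axis. Payload 6.8 kg.
Tool frame: the origin (TCP) lies on the front face of the gripper's body, between the roots of the fingers; the fingertips stand 73 mm ahead of it and the grasp point (between the pads) lies 54 mm ahead of it (env.nose_length is the distance from the TCP to the fingertips, in m); z points along the fingers, y is the line along which they close (so a half turn about z gives the same grasp; the last joint's range is limited). The gripper opens to 85 mm and grips with 20 to 120 N. Pads are 22 mm wide; open, the fingers measure 114 mm over their backs; the gripper's body (76 mm by 85 mm) begins 54 mm behind the grasp point. The pads swing forward as they close: fully open they stand 13 mm farther back than shut.
Start: joints at [-1.219, 0.477, 0.022, 1.555, -0.011, 1.109, -0.083], TCP at [0.3, 0.605, 0.304] pointing down, gripper open.
Joint ranges: [-2.96, 2.96], [-0.34, 2.1], [-1.41, 1.46], [0.24, 2.44], [-1.37, 4.51], [0.17, 1.92], [-2.96, 2.96]. Speed limits (rad/s): [2.39, 2.39, 3.14, 3.14, 3.14, 3.14, 3.14].

## Interface

Orientations are given as a unit quaternion [w, x, y, z].
In Python, from cell import env, kin, camera, calibration, job gives the robot as it stands. The module is installed in compiled form; this text tells all that it offers. Calls block until the motion is done:
- env.reach(position, orientation): joint-space move of the TCP to a pose.
- env.movel(position, velocity=0.15, rot=None, stop_force=None): straight line of the TCP; rot=None keeps the orientation; velocity is the mean speed in m/s. With stop_force (N) it stops when the force on the tool has changed by that much, and returns True; else False.
- env.goto_joints(angles): joint-space move.
- env.grip(opening, f_grip=None): finger opening in m; f_grip is the grip in N (None keeps the last); returns when the fingers have stopped.
- env.dwell(seconds).
- kin.inverse_kinematics(position, orientation): joint angles nearest the present ones, or None.
- env.get_state(): the state.
- camera(name): name is "scene" or "side" or "wrist"; returns (picture, depth): 384x512x3 uint8, blue, green, red; 384x512 float32, m along the optical axis (not along the pixel's ray), 0 where there is no reading.
- calibration(name): a dict with "fx", "fy", "cx", "cy" (pixels), "rvec" (rotation vector, rad) and "tvec" (3), from world to camera coordinates, as OpenCV has them. Camera axes: x right, y down, z forward; pixel columns grow to the right and rows downward; lengths in m; the calibration is good to about 2 mm. The wrist camera is an equidistant fisheye: a pixel r from the principal point sees the ray r / f radians off the axis. A picture is of the moment at which its call begins: read the wrist's pose just before it. calibration takes no time and is no camera call; for the wrist camera it gives the pose at the moment of the call.
A pose or a line that the arm cannot do raises env.PlanningError and nothing moves.
- job.job_done(): hands the job in; it is judged then, once.
The state is a dict: "time": time; "qpos": joint angles; "joint_velocities": joint speeds; "joint_torque": joint torques, N m; "tcp_pos": TCP position; "orientation": TCP orientation; "force": force on the tool from outside, world axes, zero at the start; "torque": the same for the moment, N m; "opening": finger opening in m; "gripper_force": force on a finger pad.
Only numpy, scipy, OpenCV 4.12 (cv2) and the standard library are available. Lean on these libraries where they do the work, as an engineer would, in place of code of your own. Each camera call takes 0.05 s, during which the arm holds its last target. There are 200 camera calls.

## Working session

There is one attempt and no reset: what is moved stays moved. The work goes in short steps, each a Python script; the robot and the scene stay as the last script left them, time stands still between calls to the robot, and variables do not carry over. Pictures are saved under pics/ and viewed, at most 10 in all, crops included, and the job is handed in when it is done.

```bash
mkdir -p pics
python3 - <<'E'
from cell import env,camera,calibration
import cv2,numpy as np
for n in("scene","side"):
    c=calibration(n);p,d=camera(n);cv2.imwrite(f"pics/{n}0.png",p);np.savez(f"{n}0.npz",p=p,d=d,**{k:np.array(v) for k,v in c.items()})
    R=cv2.Rodrigues(np.array(c['rvec'],float))[0];print(n,c['fx'],c['cx'],c['cy'],-R.T@np.array(c['tvec']).ravel())
a=cv2.imread("pics/scene0.png");b=cv2.imread("pics/side0.png")
cv2.imwrite("pics/a.png",cv2.resize(a,(800,600)));cv2.imwrite("pics/b.png",cv2.resize(b,(800,600)))
s=env.get_state();print(s['time'],s['tcp_pos'],s['orientation'])
E
```

```text
scene 365.2357025788292 257.28154497845674 190.76889058074792 [-0.05584325 -0.30291987  0.53905111]
side 374.59384219567903 258.3609995615159 189.3479090051333 [0.35031531 1.05404112 0.46648424]
0.1 [0.29935088 0.60453377 0.30303439] [-1.30912685e-04  2.27868442e-01  9.73691585e-01 -8.07754921e-04]
```

View pics/a.png

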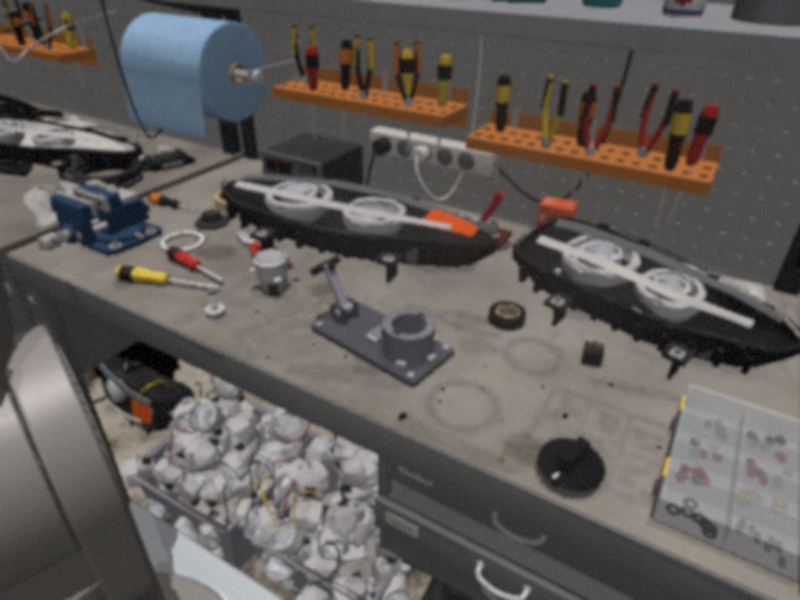

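View pics/b.png

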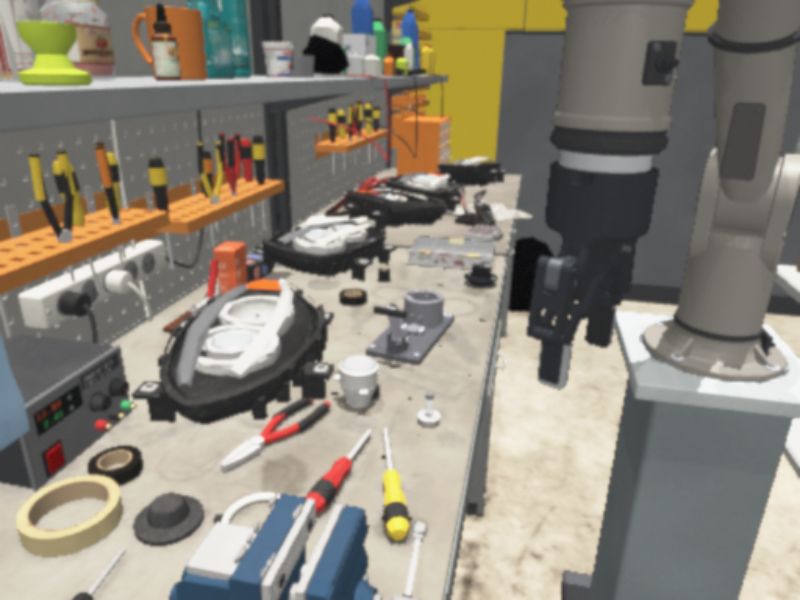

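The scene view shows the pot at about (408,330), the clamp bar at (325,265) and the lid at (570,465), all in 800x600 pixels. The projector is at (270,265), the bulb at (215,308), the tape at (507,313) and the relay at (593,352). Next I'll turn these into rough positions.

```bash
cat > h.py <<'E'
import numpy as np,cv2
def world(c,d,fish=False):
    """world xyz for every pixel of a depth image"""
    R=cv2.Rodrigues(np.array(c['rvec'],float))[0];t=np.array(c['tvec'],float).ravel()
    v,u=np.mgrid[:d.shape[0],:d.shape[1]].astype(float)
    x=(u-c['cx'])/c['fx'];y=(v-c['cy'])/c['fy']
    if fish:
        r=np.hypot(x,y)+1e-9;k=np.tan(np.minimum(r,1.5))/r;x=x*k;y=y*k
    P=np.stack([x*d,y*d,d],-1)
    return (P-t)@R
def ray(c,uv,z,fish=False):
    """intersect pixel rays with plane z"""
    R=cv2.Rodrigues(np.array(c['rvec'],float))[0];t=np.array(c['tvec'],float).ravel()
    uv=np.atleast_2d(np.array(uv,float));x=(uv[:,0]-c['cx'])/c['fx'];y=(uv[:,1]-c['cy'])/c['fy']
    if fish:
        r=np.hypot(x,y)+1e-9;k=np.tan(r)/r;x=x*k;y=y*k
    D=np.stack([x,y,np.ones_like(x)],-1)@R;o=-R.T@t
    return o+D*((z-o[2])/D[:,2])[:,None]
E
python3 - <<'E'
import numpy as np;from h import *
c=dict(np.load("scene0.npz"));W=world(c,c['d'])
for n,(u,v) in dict(potrim=(408,350),bar=(325,266),hinge=(345,300),lid=(570,465),tape=(507,318),relay=(593,352),proj=(270,270),bulb=(215,310),fixL=(315,328),fixR=(415,382),fixR2=(452,350)).items():
    print(n,W[int(v*.64),int(u*.64)].round(3))
E
```

```text
potrim [0.494 0.005 0.041]
bar [0.544 0.182 0.098]
hinge [0.549 0.154 0.042]
lid [ 0.418 -0.249  0.035]
tape [ 0.675 -0.072  0.017]
relay [ 0.65  -0.215  0.024]
proj [0.547 0.306 0.053]
bulb [0.454 0.346 0.01 ]
fixL [0.502 0.179 0.01 ]
fixR [-0.056 -0.303  0.539]
fixR2 [ 0.564 -0.031  0.009]
```

```bash
cat >> h.py <<'E'
from scipy.spatial.transform import Rotation as Ro
def down(yaw):
    """tool down, tool y axis at world angle yaw+90deg-ish (x axis at yaw)"""
    q=(Ro.from_euler('z',yaw)*Ro.from_euler('x',np.pi)).as_quat();return [q[3],q[0],q[1],q[2]]
E
python3 - <<'E'
from cell import env,camera,calibration,kin
import cv2,numpy as np
from h import *
def snap(n):
    c=calibration("wrist");p,d=camera("wrist");cv2.imwrite(f"pics/{n}.png",cv2.resize(p,(800,600)));np.savez(n+".npz",p=p,d=d,**{k:np.array(v) for k,v in c.items()})
s=env.get_state();R=Ro.from_quat(np.roll(s['orientation'],-1)).as_matrix();print(R.round(2))
for yaw in (0,np.pi/2,-np.pi/2,np.pi):print(yaw,kin.inverse_kinematics([.5,.06,.3],down(yaw)))
y0=np.arctan2(R[1,0],R[0,0])
yaw=min((np.pi/2,-np.pi/2,0,np.pi),key=lambda y:np.abs(np.array(kin.inverse_kinematics([.5,.06,.3],down(y)) if kin.inverse_kinematics([.5,.06,.3],down(y)) is not None else [9]*7)-0)[6])
print('yaw',yaw)
env.reach([.5,.06,.30],down(yaw));snap("w1")
env.reach([.46,-.2,.28],down(yaw));snap("w2")
print(env.get_state()['time'])
E
```

```text
[[-0.9   0.44 -0.  ]
 [ 0.44  0.9  -0.  ]
 [-0.   -0.   -1.  ]]
0 [-0.89007276  0.23810482  0.76457199  2.0001855  -0.19825787  0.97721442
 -1.59868462]
1.5707963267948966 [-0.69060595  0.20904276  0.51927973  1.98997044 -0.12490504  0.97312989
 -0.11021928]
-1.5707963267948966 [-0.26309489  0.1992606   0.02258768  1.96409894 -0.00538941  0.97828934
  2.90364835]
3.141592653589793 [-0.50957061  0.19861734  0.30631475  1.9795042  -0.07201089  0.97369851
  1.40241371]
yaw 1.5707963267948966
3.3167
```

View pics/w1.png

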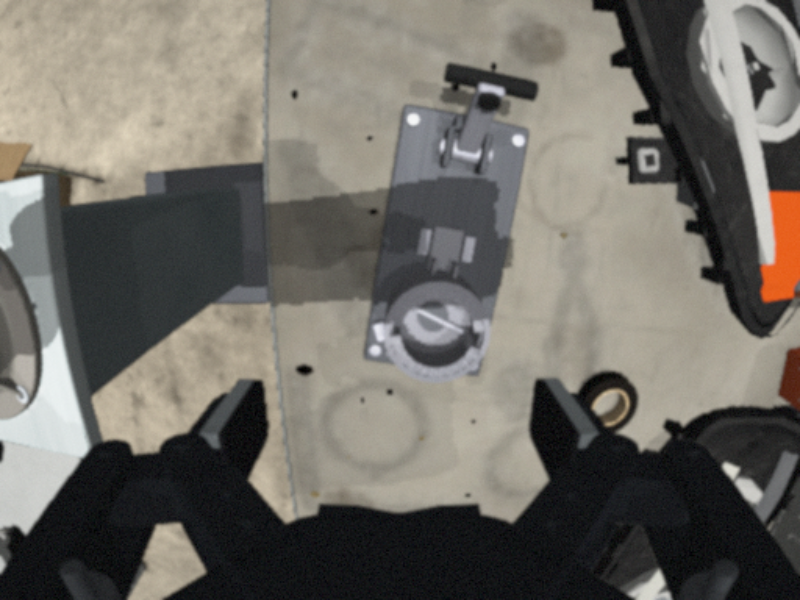

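View pics/w2.png

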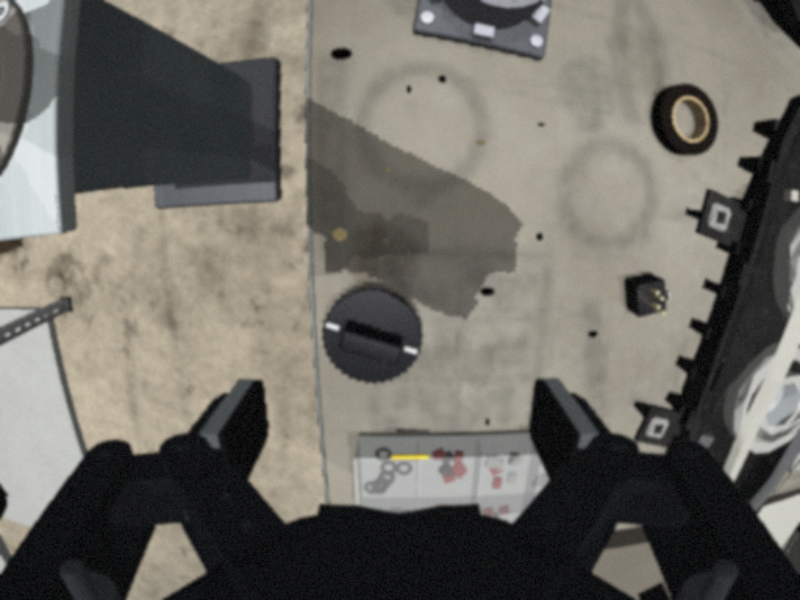

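Wrist view 1 shows the plate corners at about (403,106), (529,130) and (365,360), the bar ends at (446,74) and (536,92), and the pot rim centred near (438,328). Wrist view 2 shows the lid near (373,334), with its white marks at (332,327) and (411,351).

```bash
python3 - <<'E'
import numpy as np;from h import *
from scipy.optimize import least_squares
def fit(P,r=None):
    f=lambda q:np.hypot(*(P-q[:2]).T)-(q[2] if r is None else r)
    return least_squares(f,[*P.mean(0),.035],loss='soft_l1',f_scale=.001).x
s=.64
c=dict(np.load("w1.npz"));W=world(c,c['d'],True)
print("bench z",np.median(W[270:300,215:280,2]))
co=ray(c,np.array([(403,106),(529,130),(365,360)])*s,.012,True)[:,:2];print("corners",co.round(4),np.linalg.norm(co[0]-co[1]),np.linalg.norm(co[0]-co[2]))
e=co[1]-co[0];print("ang x",np.degrees(np.arctan2(e[1],e[0])));e=co[0]-co[2];print("ang y-90",np.degrees(np.arctan2(e[1],e[0]))-90)
# rim
sub=W[150:250,225:330];m=(sub[...,2]>.056)&(sub[...,2]<.068);P=sub[m];print(len(P),np.median(P[:,2]))
# occlusion-robust: annulus fit, centre minimising out-of-annulus
g=lambda q:np.clip(np.hypot(*(P[:,:2]-q).T)-.038,0,None)+np.clip(.026-np.hypot(*(P[:,:2]-q).T),0,None)
q=least_squares(g,P[:,:2].mean(0),diff_step=1e-4).x;print("rim",q,P[:,:2].min(0),P[:,:2].max(0),np.median(g(q)))
# plate points
m=(W[...,2]>.008)&(W[...,2]<.016)&(np.hypot(W[...,0]-.53,W[...,1]-.08)<.16);k=W[m][:,:2].astype(np.float32);print("plate",cv2.minAreaRect(k))
m=(W[...,2]>.075)&(np.hypot(W[...,0]-.545,W[...,1]-.18)<.06);k=W[m];print("bar",cv2.minAreaRect(k[:,:2].astype(np.float32)),k[:,2].max(),len(k))
print("barends",ray(c,np.array([(446,74),(536,92)])*s,.10,True))
c=dict(np.load("w2.npz"));W=world(c,c['d'],True);sub=W[170:260,195:285]
m=(sub[...,2]>.012)&(sub[...,2]<.05);P=sub[m];(x,y),r=cv2.minEnclosingCircle(P[:,:2].astype(np.float32));print("lid",x,y,r,len(P))
b=P[P[:,2]>.036];print("bartop",cv2.minAreaRect(b[:,:2].astype(np.float32)),np.median(b[:,2]))
w=ray(c,np.array([(332,327),(411,351)])*s,.019,True);print("marks",w,np.degrees(np.arctan2(*(w[1]-w[0])[1::-1])), np.linalg.norm(w[1]-w[0]), w.mean(0))
E
python3 - <<'E'
import cv2
a=cv2.imread('pics/w1.png');b=cv2.imread('pics/w2.png')
o=cv2.hconcat([cv2.resize(a[260:400,350:510],None,fx=2.5,fy=2.5),cv2.resize(b[270:410,295:455],None,fx=2.5,fy=2.5)]);cv2.imwrite('pics/crop.png',o)
E
```

```text
bench z 0.00030951923957162216
corners [[ 0.5031  0.1869]
 [ 0.6011  0.1719]
 [ 0.4723 -0.0174]] 0.09911052425678923 0.2065328104729293
ang x -8.66024981180909
ang y-90 -8.57347341566225
1923 0.06206210812274035
rim [0.52672718 0.02404576] [ 0.48908528 -0.01381939] [0.56481106 0.0616254 ] 0.0
plate ((0.5361208319664001, 0.07897970080375671), (0.20921024680137634, 0.10110890865325928), 80.7227783203125)
bar ((0.5528879165649414, 0.18355503678321838), (0.02875836007297039, 0.055877260863780975), 81.89420318603516) 0.10503110603579711 1108
barends [[0.52693499 0.19307585 0.1       ]
 [0.58051792 0.1855763  0.1       ]]
lid 0.43975573778152466 -0.24745313823223114 0.038779716938734055 2995
bartop ((0.44000667333602905, -0.2466958612203598), (0.01532455813139677, 0.04295603185892105), 70.75627136230469) 0.04198570475281688
marks [[ 0.41047418 -0.23932567  0.019     ]
 [ 0.47039562 -0.25846644  0.019     ]] -17.715100967373818 0.06290427694807023 [ 0.4404349  -0.24889606  0.019     ]
```

View pics/crop.png

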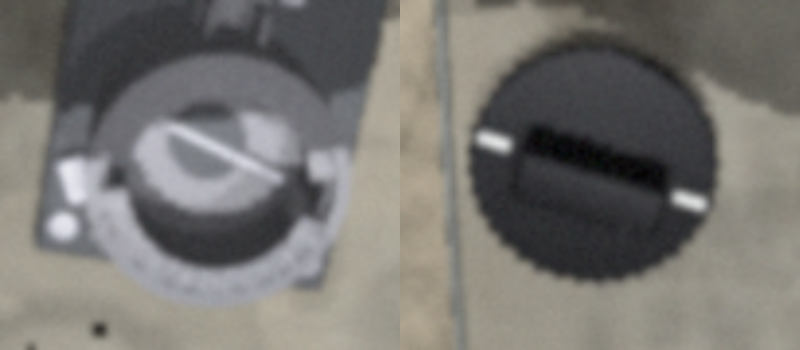

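```bash
cat >> h.py <<'E'
TH=np.radians(-9.2);POT=np.array([.5268,.0240]);EX=np.array([np.cos(TH),np.sin(TH)]);EY=np.array([-EX[1],EX[0]])
LID=np.array([.4400,-.2473]);LA=np.radians(-18.5)
E
python3 - <<'E'
from cell import env,camera,calibration,kin
from h import *
hy=lambda off,z:[*(POT+EY*(.130+off)),z]
q=down(TH+np.pi/2)
env.grip(0.0)
env.reach(hy(.078,.25),q)
env.movel(hy(.078,.153),velocity=.15)
print(env.movel(hy(-.006,.153),velocity=.07,stop_force=25),env.get_state()['tcp_pos'],env.get_state()['force'])
env.movel(hy(.02,.22),velocity=.2)
# over to lid
env.reach([*LID,.19],down(LA+np.pi));env.grip(.045,40)
s=env.get_state();print(s['time'],s['qpos'].round(2) if hasattr(s['qpos'],'round') else s['qpos'],s['tcp_pos'],s['opening'])
p,d=camera("scene");c=calibration("scene");W=world(c,d);
m=(W[...,2]>.075)&(np.hypot(W[...,0]-.545,W[...,1]-.16)<.07);print("high clamp px",m.sum())
cw=calibration("wrist");pw,dw=camera("wrist")
a=cv2.resize(p[140:300,170:430],(400,246));b=cv2.resize(pw,(400,300));cv2.imwrite("pics/s1.png",cv2.vconcat([a,b]))
E
```

```text
False [0.54641462 0.1465788  0.15273442] [ 0.78145182 -0.21987012  0.45895371]
10.6917 [ 0.11  0.36  0.34  2.08 -0.18  0.73  1.81] [ 0.4400707  -0.24721933  0.19000874] 0.04514317152881787
high clamp px 0
```

View pics/s1.png

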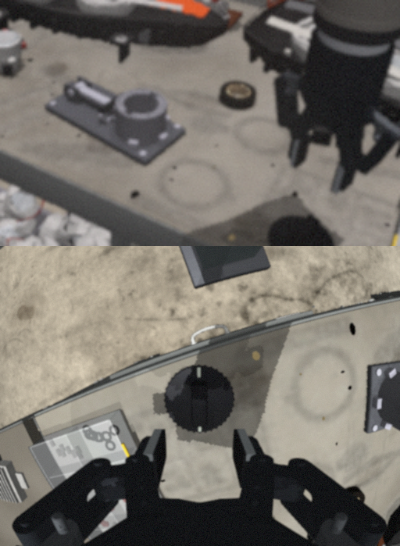

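The scene view shows the clamp down on the ear. In the wrist view the lid's white marks at (199,371) and (199,429) line up with the tool, so I'll grasp the lid, lift it and check it.

Run:
```python
from cell import env,camera,calibration,kin
from h import *
print(env.movel([*LID,.097],velocity=.1,stop_force=8))
env.grip(0.0,60);s=env.get_state();print(s['tcp_pos'],s['opening'],s['gripper_force'],s['force'])
env.movel([*LID,.21],velocity=.12)
yaw=TH+np.pi
env.reach([*POT,.24],down(yaw))
s=env.get_state();print(s['time'],s['tcp_pos'],s['opening'],s['force'],s['gripper_force'])
for n in("scene","wrist"):
    c=calibration(n);p,d=camera(n);np.savez(n+"2.npz",p=p,d=d,**{k:np.array(v) for k,v in c.items()})
    if n=="scene":a=cv2.resize(p[100:260,170:430],(600,369))
    else:b=cv2.resize(p[120:384,130:382],(200,210))
cv2.imwrite("pics/s2.png",cv2.hconcat([a,cv2.copyMakeBorder(b,0,159,0,0,0)]))
```

```text
False
[ 0.44039206 -0.24745332  0.0976821 ] 0.01467456506895311 59.448367953300476 [-0.55481178  1.11597235  5.23624716]
14.45 [0.52643629 0.02202247 0.23965857] 0.014383672262886348 [-0.39565723 -1.60568878 -0.48661286] 58.557180762290955
```

View pics/s2.png

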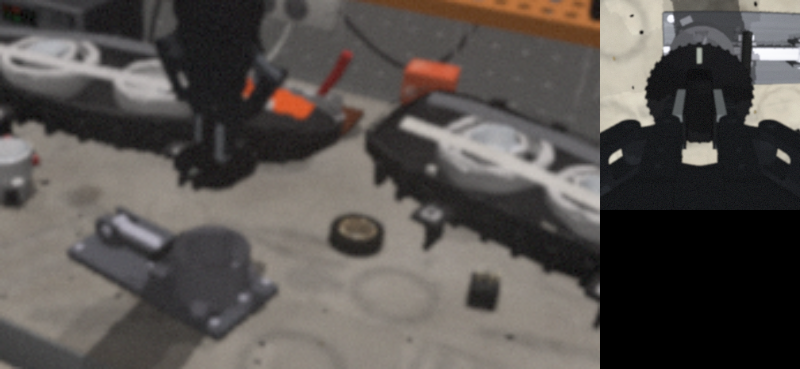

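The lid is held and looks level, with one white mark visible in front. Next I'll measure the lid's offset from the tool using the wrist depth.

Run:
```python
from cell import env,camera,calibration,kin
from h import *
from scipy.optimize import least_squares
env.dwell(.3);s=env.get_state();T=np.array(s['tcp_pos']);print(T)
c=calibration("wrist");p,d=camera("wrist");W=world(c,d,True)
m=(np.abs(W[...,2]-.161)<.006)&(np.hypot(*(W[...,:2]-T[:2]).transpose(2,0,1))<.05);P=W[m];print(m.sum(),np.percentile(P[:,2],[5,50,95]))
A=np.c_[P[:,:2]-T[:2],np.ones(len(P))];print("tilt",np.linalg.lstsq(A,P[:,2],rcond=None)[0])
# far arc of the disc edge by angle about tcp
v=P[:,:2]-T[:2];R=Ro.from_euler('z',-(TH+np.pi)).as_matrix()[:2,:2];l=v@R.T
a=np.degrees(np.arctan2(l[:,1],l[:,0])).round(-1);E=[]
for k in np.unique(a):
    i=np.where(a==k)[0];j=i[np.argmax(np.hypot(*l[i].T))];E.append(l[j]);print(k,len(i),l[j].round(4),np.hypot(*l[j]).round(4))
E=np.array(E);E=E[np.hypot(*E.T)>.033]
print("centre in tool (x along bar)",least_squares(lambda q:np.hypot(*(E-q).T)-.038,[0,0],loss='soft_l1',f_scale=.001).x)
g=p.max(2)>0
hi=(p.min(2)>150)&m;v2=W[hi][:,:2]-T[:2];print("mark",hi.sum(),(v2@R.T).mean(0) if hi.any() else '')
# pot notch/rim recheck from this view
m=(np.abs(W[...,2]-.062)<.005)&(np.hypot(W[...,0]-POT[0],W[...,1]-POT[1])<.05);print("rim visible",m.sum())
```

```text
[0.52677783 0.02341841 0.23999362]
7094 [0.16039535 0.16155393 0.16272973]
tilt [-0.00164597 -0.0004924   0.16153506]
-180.0 4 [-0.0385 -0.0009] 0.0385
-170.0 3 [-0.0377 -0.0076] 0.0385
-120.0 21 [-0.018  -0.0341] 0.0386
-110.0 138 [-0.0126 -0.0368] 0.0389
-100.0 188 [-0.0053 -0.0384] 0.0388
-90.0 239 [-0.0003 -0.0392] 0.0392
-80.0 315 [ 0.0055 -0.0389] 0.0393
-70.0 324 [ 0.0144 -0.0362] 0.0389
-60.0 355 [ 0.0208 -0.0336] 0.0395
-50.0 388 [ 0.0251 -0.0301] 0.0392
-40.0 381 [ 0.0304 -0.0245] 0.0391
-30.0 365 [ 0.034  -0.0194] 0.0392
-20.0 333 [ 0.0365 -0.0137] 0.039
-10.0 343 [ 0.0384 -0.0066] 0.039
-0.0 348 [ 0.039  -0.0004] 0.039
10.0 344 [0.0384 0.0069] 0.039
20.0 331 [0.0368 0.0121] 0.0387
30.0 355 [0.0344 0.0183] 0.0389
40.0 379 [0.0294 0.0253] 0.0387
50.0 375 [0.024  0.0303] 0.0387
60.0 348 [0.0209 0.0329] 0.039
70.0 318 [0.0121 0.0366] 0.0385
80.0 304 [0.0056 0.0382] 0.0386
90.0 240 [-0.0007  0.0385] 0.0385
100.0 180 [-0.0075  0.0381] 0.0389
110.0 141 [-0.0124  0.0366] 0.0386
120.0 28 [-0.0185  0.0337] 0.0384
170.0 4 [-0.0382  0.0064] 0.0387
180.0 2 [-0.0378  0.0003] 0.0378
centre in tool (x along bar) [ 0.00069716 -0.00022477]
mark 76 [ 0.03011437 -0.00019016]
rim visible 1152
```

Run:
```python
from cell import env,camera,calibration,kin
from h import *
yaw=TH+np.pi;off=(Ro.from_euler('z',yaw).as_matrix()[:2,:2]@[.0004,-.0001])
B=POT-off
env.movel([*B,.175],velocity=.1,rot=down(yaw));env.dwell(.2)
print(env.get_state()['tcp_pos'])
print(env.movel([*B,.1447],velocity=.03,stop_force=10))
s=env.get_state();print(s['time'],s['tcp_pos'],s['force'],s['torque'])
```

```text
[0.52756883 0.02388028 0.17566265]
True
16.8167 [0.52689378 0.02378264 0.14568617] [-0.04743404 -0.56729174  4.71110881] [0.07011318 0.13175623 0.00400949]
```

Run:
```python
from cell import env,camera,calibration,kin
from h import *
s=env.get_state();yaw=TH+np.pi;off0=np.array([.0004,-.0001])
for a in range(5,46,5):
    y=yaw-np.radians(a);o=Ro.from_euler('z',y).as_matrix()[:2,:2]@off0
    env.movel([*(POT-o),.1455],rot=down(y),velocity=.05)
    s=env.get_state();M=Ro.from_quat(np.roll(s['orientation'],-1)).as_matrix()
    print(a,round(s['time'],2),np.degrees(yaw-np.arctan2(M[1,0],M[0,0])).round(1)%360,np.array(s['force']).round(1),np.array(s['torque']).round(3),round(s['opening'],4))
    if np.abs(s['force']).max()>30: print("stop");break
env.dwell(.5);s=env.get_state();T=np.array(s['tcp_pos']);M=Ro.from_quat(np.roll(s['orientation'],-1)).as_matrix();ty=np.arctan2(M[1,0],M[0,0]);print(T,np.degrees(ty),s['gripper_force'])
c=calibration("wrist");p,d=camera("wrist");W=world(c,d,True)
near=(np.abs(W[...,2]-.067)<.006)&(np.hypot(W[...,0]-T[0],W[...,1]-T[1])<.045)
print("disc z",np.median(W[near][:,2]))
hi=near&(p.min(2)>130)&(np.hypot(W[...,0]-T[0],W[...,1]-T[1])<.036);v=W[hi][:,:2]-T[:2];mv=v.mean(0);print("mark",hi.sum(),mv,"lid angle from notch",np.degrees(yaw-np.arctan2(mv[1],mv[0]))%360)
ps,_=camera("scene");cv2.imwrite("pics/s3.png",cv2.hconcat([cv2.resize(ps[100:260,170:430],(400,246)),cv2.resize(p[100:346,112:512],(400,246))]))
```

```text
5 17.07 4.9 [-0.1 -0.8  2.3] [-0.056 -0.021 -0.061] 0.0146
10 17.32 9.8 [ 0.3 -0.6  3.1] [-0.146 -0.075 -0.03 ] 0.0147
15 17.57 14.8 [ 0.1 -0.6  4.7] [-0.133 -0.094 -0.076] 0.0149
20 17.82 19.8 [ 0.3 -1.4  4.6] [-0.194 -0.039 -0.031] 0.0146
25 18.07 24.9 [-0.2 -0.1  4.4] [-0.143 -0.111  0.007] 0.0147
30 18.32 29.9 [ 0.6 -0.4  4.7] [-0.128 -0.128 -0.068] 0.0147
35 18.57 34.9 [ 0.3 -0.   5.3] [-0.134 -0.132 -0.036] 0.0149
40 18.82 39.9 [-1.  -1.4  5.8] [-0.147 -0.16  -0.035] 0.015
45 19.07 44.9 [ 0.6 -0.7  4.7] [-0.108 -0.112 -0.068] 0.0144
[0.52736598 0.02365723 0.14572802] 125.9109319593472 59.39243674278259
disc z 0.06727629818086497
mark 110 [-0.01841568  0.02510495] lid angle from notch 44.5381702104347
```

View pics/s3.png

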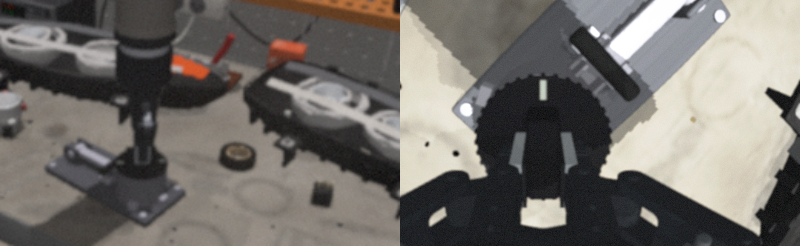

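The lid is seated with its disc top at 67 mm, turned about 45° and still gripped. The clamp is shut, with its bar at (605,62) lying on the ear. I'm handing the job in.

```bash
python3 -c "
from cell import job
print(job.job_done())"
```

```text
the job is handed in; nothing more can be done
None
```

I closed the clamp on the pot's ear, seated the lid, turned it about 45° clockwise (44.5° measured from its white mark) and handed the job in with the lid still gripped; no verdict came back.

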